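# Turn on the cooker's gas with the valve key

## Robot

A 7-joint arm with a two-finger parallel gripper is mounted at the origin on the work surface. World frame = base frame: x ahead of the robot, y to its left, z up, the work surface at z = 0. Lengths are in m, angles in rad, forces in N, time in s.
With the tool pointing down it reaches from about 0.425 to 0.875 m from the base axis. Payload 4.7 kg.
Tool frame: the origin (TCP) lies between the finger pads; the fingertips stand 11 mm ahead of it and the grasp point (between the pads) lies 8 mm behind it; z points along the fingers, y is the line along which they close (so a half turn about z gives the same grasp; the last joint's range is limited). The gripper opens to 87 mm and grips with 3 to 60 N. Pads are 19 mm wide; open, the fingers measure 117 mm over their backs; the gripper's body (75 mm by 190 mm) begins 51 mm behind the grasp point.
Start: joints at [1.175, 0.321, -0.07, 1.45, 0.023, 1.371, -0.057], TCP at [0.259, -0.596, 0.234] pointing down, gripper open.
Joint ranges: [-2.86, 2.86], [-0.3, 2.09], [-1.38, 1.24], [0.06, 2.45], [-1.56, 4.7], [0.09, 2.05], [-2.69, 2.69]. Speed limits (rad/s): [2.57, 2.57, 3.14, 3.14, 3.14, 3.14, 3.14].

## Interface

Orientations are given as a rotation vector (axis times angle).
In Python, from bench import ctrl gives the robot as it stands. The module is installed in compiled form; this text tells all that it offers.
- The arm moves only by the shell command python3 -m inch 'ROWS' [FORCE]. ROWS is JSON, a list of rows, each an object with "slide": the shift along the tool's x, y, z scaled (see below), a list of three; "angular": the turn, a rotation vector about the tool's x, y, z scaled (see below), a list of three; "claw": the opening, from -1 (shut) to 1 (fully open). In form: [{"slide": [tx, ty, tz], "angular": [rx, ry, rz], "claw": claw}, ...]. A call has 1 to 10 rows; each row is the pose to reach, as a shift and turn from the pose commanded when the call began, along the tool's axes at that moment; what a row does not reach only later rows make up. The controller multiplies each number of a shift by 0.25 m and each number of a turn by 30 degrees. A row lasts 1/10 s, in which the tool goes at most 50 mm and 8.59 degrees, less where a joint would pass 70% of its speed; a pose out of reach is approached as far as the arm can. A call with a number of a shift or a turn outside -1 to 1 is refused whole. A call with a gripper value outside its range is refused whole. The fingers move at their own pace and stop on an object; FORCE is the grip in N (left out, the last holds). Time passes only in rows, so rows that repeat a pose let the fingers close. It gives the time, the measured TCP pose, the force, the opening and the grip force at its end, in the units of the state.
- ctrl.get_state(): the state, without advancing time (a new reading comes with each control period).
- ctrl.get_image(name): name is "side" or "top"; returns a dict with "color" (384x512x3 uint8, red, green, blue), "depth" (384x512 float32, m along the optical axis (not along the pixel's ray), 0 where there is no reading), "camera_matrix" (3x3 intrinsics, pixels), "extrinsics" (4x4, takes a point from camera to world coordinates). Camera axes: x right, y up, looking along -z (the intrinsics and any distortion apply to the point x, -y, -z); pixel columns grow to the right and rows downward; lengths in m; the calibration is good to about 2 mm. A picture is of the moment at which its call begins.
- ctrl.close_job(): hands the job in; it is judged then, once.
Trained networks look in the newest picture that a camera, given by its name, has taken for a name from the list of things; names that differ only in an ending like _2 or _b are one class to them, and where a whole thing is asked for, a point or a joint stands for the part that bears it (a point fixed in the world has none). Each returns a list of dicts, best first, with "confidence" (0 to 1); they miss things now and then, are a little off and sometimes report something else, mostly with a low value. They report only what shows in the picture. A call takes as long as a camera call. They do not tell look-alikes from the thing itself.
- ctrl.find_in(query, camera): "bbox" ([centre column, centre row, width, height] in pixels, round what is visible of it).
- ctrl.outline_of(query, camera): "mask" (384x512 bool, what is visible of it) and "bbox" ([centre column, centre row, width, height] in pixels, round what is visible of it).
The state is a dict: "time": time; "joint_positions": joint angles; "qd": joint speeds; "joint_torque": joint torques, N m; "position": TCP position; "tool_rot": TCP orientation; "ft_force": force on the tool from outside, world axes, zero at the start; "torque": the same for the moment, N m; "grip_width": opening from 0.0 (shut) to 1.0 (fully open); "grip_force": force on a finger pad.
Only numpy, scipy, OpenCV 4.12 (cv2) and the standard library are available. Lean on these libraries where they do the work, as an engineer would, in place of code of your own. Each camera call takes 0.05 s, during which the arm holds its last target. There are 200 camera calls.

## Task

Turn on the gas for the cooker: take the red-handled key from its wooden stand, push it fully home in the slot of the yellow valve, and only then turn it counter-clockwise (seen from above) until it stops at the green mark. Let go and leave the key standing in the yellow valve. Do not turn the blue water valve or disturb the mug, soap bottle and bowl.

Things in the scene. Friction and masses are not known exactly. Their poses are not given: they have to be found in the camera images.
- key: Loose valve key, 102 mm long, 150 g, upright in the stand, blade down, yaw as the stand. Origin at the tip of the blade, z up. Steel blade 22 (x) x 10 (y) mm to z = 26, lowest 6 mm tapered to 13 x 4; collar 32 mm across, z 26 to 32; shank 14 mm across; flat red grip plate 64 (x) x 14 (y) x 42 (z) mm, z 60 to 102. Half a turn about z leaves it the same.
- key_collar (a point): On the key's axis at the underside of its collar, 26 mm above the tip; axes as the key's. It meets the valve's top when the key is fully home.
- key_grip (a point): On the key's axis in the red grip plate, 84 mm above the tip; axes as the key's; pinch the plate across its 14 mm thickness (y).
- key_stand: Fixed wooden block 100 x 80 x 45 mm, origin at the centre of its underside; in its top centre a slot 25 (x) x 13 (y) mm, 32 mm deep, in which the key stands with its collar on the block.
- gas_valve: Fixed gas valve: square steel foot plate 116 mm wide, round YELLOW housing 90 mm across, 49 mm high; origin at the centre of its underside. In its top a steel plug turns about the vertical axis. Red mark (shut) on the rim along the housing's x axis, green mark (fully open) 1.4 rad counter-clockwise of it.
- gas_plug (a joint): Angle of the yellow valve's plug in rad: 0 shut (at the red mark), grows counter-clockwise seen from above, stops at 1.4 (fully open, green mark). Starts 0 to 0.2. Stiff (about 0.12 N m): it stays where it is left.
- gas_mouth (a point): Centre of the mouth of the slot in the yellow valve's plug, on its turning axis, level with the plug's top, 50 mm above the worktop. The slot is 24 mm along this point's x and 12 mm along y, 30 mm deep; the point turns with the plug. A black line on the plug points along +x.
- water_valve: Fixed deck valve for the water, the same as the gas valve but with a BLUE housing; origin at the centre of its underside. To be left alone.
- water_mark (a point): On the rim of the blue valve's plug, 29 mm from its axis, at the end of its black line; turns with the plug.
- mug: White mug, 84 mm across, 95 mm high, origin under its centre, handle at +y. Loose bystander.
- soap: Yellow soap bottle, 66 mm across, 180 mm high, origin under its centre. Loose bystander.
- bowl: Blue bowl, 130 mm across, 55 mm high, origin under its centre. Loose bystander.
Not all that is in view belongs to the job. Leave any white look-alike of the key alone.

How it is judged:
On the way:
1. the key is fully home in the yellow valve before that valve is turned (plug still below 0.5 rad) (z of key_collar in the frame of gas_mouth between -0.004 and 0.004 m and horizontal distance between key_collar and gas_mouth below 0.004 m and angle between the x axis of key and the x axis of gas_mouth, either way round below 0.2 rad and angle between key's own z axis and vertical below 0.1 rad and value of joint gas_plug below 0.5 rad), for 0.2 s.
At the end, for the whole second after the job is handed in: The yellow valve's plug stands within 0.13 rad of its stop (above 1.27 of 1.4 rad), and the key rests in it fully home (collar within 4 mm of the valve's top and of the slot's centre), upright within 0.1 rad and in line with the slot within 0.2 rad, released and at rest (z of key_collar in the frame of gas_mouth between -0.004 and 0.004 m and horizontal distance between key_collar and gas_mouth below 0.004 m and angle between the x axis of key and the x axis of gas_mouth, either way round below 0.2 rad and angle between key's own z axis and vertical below 0.1 rad and value of joint gas_plug above 1.27 rad and linear speed of key below 0.02 m/s); the robot touches nothing.
It fails at once if the blue valve is turned (its mark moves more than 10 mm, about 0.35 rad) (distance of water_mark from where it was at the start of the episode above 0.01 m).
It fails at once if the mug is shifted by more than 30 mm or tipped over (distance of mug from where it was at the start of the episode above 0.03 m or angle between mug's own z axis and vertical above 0.4 rad).
It fails at once if the soap is shifted by more than 30 mm or tipped over (distance of soap from where it was at the start of the episode above 0.03 m or angle between soap's own z axis and vertical above 0.4 rad).
It fails at once if the bowl is shifted by more than 30 mm or tipped over (distance of bowl from where it was at the start of the episode above 0.03 m or angle between bowl's own z axis and vertical above 0.4 rad).
It also fails if it takes over 38 s, if anything falls off the work surface, if the arm or the gripper's body presses on something with over 40 N, if the wrist force passes 120 N, or if a joint passes its speed limit or range.

## Working session

There is one attempt and no reset: what is moved stays moved. The work goes in short steps, Python scripts to look and compute and a shell command to move; the robot and the scene stay as the last step left them, time stands still between calls to the robot, and variables do not carry over. Pictures are saved under pics/ and viewed, at most 10 in all, crops included, and the job is handed in when it is done.

```bash
mkdir -p pics; cat > h.py <<'E'
import numpy as np, cv2
from bench import ctrl
def img(n):
    d=ctrl.get_image(n); return d
def cloud(d):
    K=np.array(d["camera_matrix"]);E=np.array(d["extrinsics"]);z=d["depth"]
    v,u=np.mgrid[:384,:512]
    p=np.stack([(u-K[0,2])/K[0,0]*z,-(v-K[1,2])/K[1,1]*z,-z],-1)
    return p@E[:3,:3].T+E[:3,3]
E
python3 - <<'E'
from h import *
s=ctrl.get_state();print({k:np.round(v,3) for k,v in s.items()})
im=[]
for n in("top","side"):
    d=img(n);W=cloud(d);np.save(n+"W.npy",W);np.save(n+"C.npy",d["color"]);im.append(d["color"])
    print(n,np.round(d["camera_matrix"],1).tolist(),np.round(d["extrinsics"],3).tolist(),[k for k in d])
    for q in("key","key_stand","gas_valve","water_valve","mug","soap","bowl"):
        for r in ctrl.outline_of(q,n)[:3]:
            m=r["mask"]&(d["depth"]>0);P=W[m]
            if len(P): print(q,round(r["confidence"],2),np.round(r["bbox"]),"med",np.round(np.median(P,0),3),"min",np.round(P.min(0),3),"max",np.round(P.max(0),3))
    cv2.imwrite(f"pics/{n}0.png",cv2.resize(d["color"][...,::-1],(768,576),interpolation=cv2.INTER_CUBIC))
E
```

```text
{'time': np.float64(0.0), 'joint_positions': array([ 1.175,  0.322, -0.07 ,  1.452,  0.023,  1.371, -0.057]), 'qd': array([-0.001, -0.001, -0.001, -0.002,  0.001,  0.001,  0.001]), 'joint_torque': array([ 0.0000e+00, -4.9129e+01, -4.0400e-01, -3.1252e+01, -6.4000e-02,
        4.4000e-02,  0.0000e+00]), 'position': array([ 0.259, -0.596,  0.232]), 'tool_rot': array([-3.074e+00, -6.390e-01,  1.000e-03]), 'ft_force': array([0.463, 0.622, 0.131]), 'torque': array([0.   , 0.039, 0.008]), 'grip_force': np.float64(0.0), 'grip_width': np.float64(0.999)}
top [[401.2, 0.0, 259.3], [0.0, 401.2, 191.6], [0.0, 0.0, 1.0]] [[0.015, 0.989, -0.148, 0.477], [-1.0, 0.018, 0.017, 0.02], [0.02, 0.148, 0.989, 1.152], [0.0, 0.0, 0.0, 1.0]] ['color', 'depth', 'camera_matrix', 'extrinsics']
key 0.61 [383. 242.  22.  27.] med [ 0.508 -0.324  0.108] min [ 0.476 -0.371  0.04 ] max [ 0.542 -0.31   0.126]
key 0.5 [430. 255.  28.  13.] med [ 0.475 -0.445  0.1  ] min [ 0.461 -0.519 -0.003] max [ 0.489 -0.415  0.108]
key_stand 0.9 [375. 242.  41.  47.] med [ 0.501 -0.314  0.045] min [ 0.442 -0.397 -0.004] max [ 0.57
[... 1425 characters left out ...]
in [ 0.49  -0.116 -0.001] max [0.624 0.05  0.054]
water_valve 0.67 [232. 169.  41.  32.] med [0.575 0.173 0.03 ] min [ 0.515  0.135 -0.002] max [0.641 0.326 0.054]
mug 0.64 [284. 157.  29.  36.] med [0.749 0.179 0.064] min [0.71  0.162 0.   ] max [0.792 0.401 0.099]
soap 0.75 [226. 113.  18.  50.] med [0.579 0.433 0.088] min [0.548 0.42  0.002] max [0.614 0.462 0.183]
soap 0.74 [232. 159.  18.  15.] med [0.578 0.197 0.051] min [0.544 0.16  0.04 ] max [0.613 0.234 0.054]
soap 0.53 [234. 211.  25.  20.] med [ 0.556 -0.051  0.051] min [ 0.522 -0.086  0.038] max [ 0.59  -0.015  0.054]
bowl 0.85 [323. 275.  58.  56.] med [ 0.759 -0.257  0.026] min [ 0.685 -0.339 -0.003] max [ 0.84  -0.161  0.058]
```

View pics/top0.png

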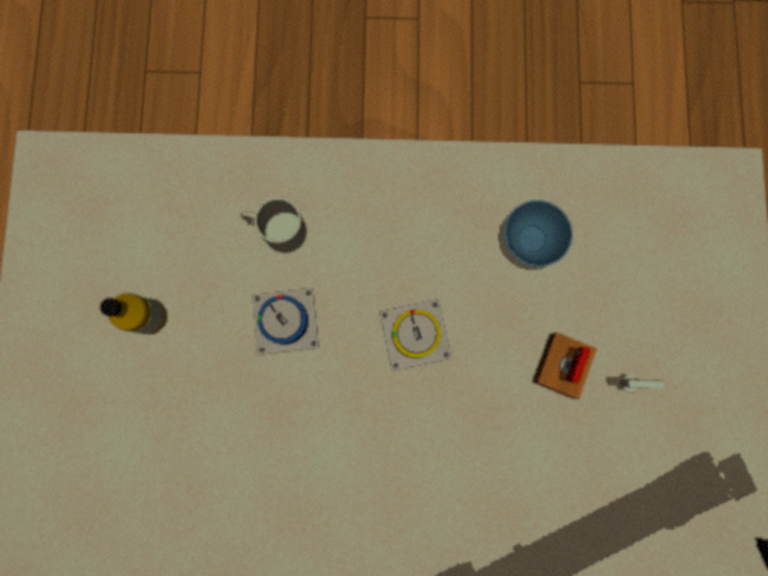

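View pics/side0.png

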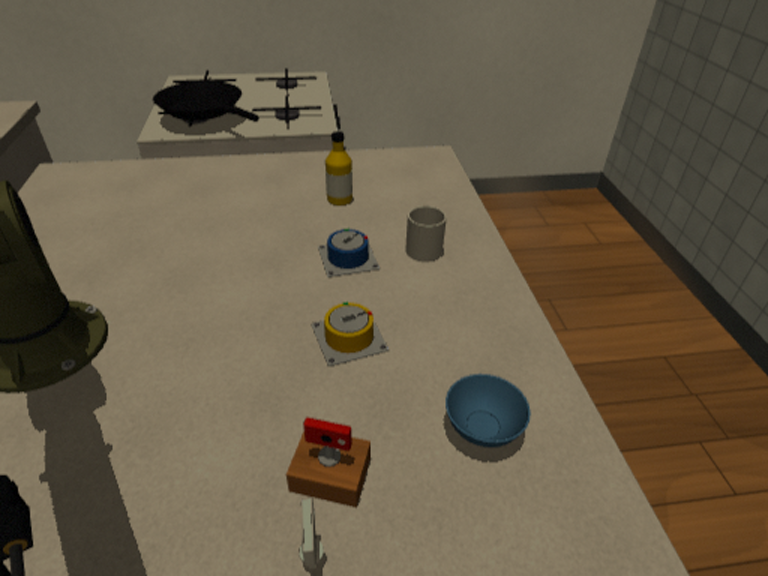

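The red key is in the wooden stand at about (570,365) in the top view. The yellow valve is at (415,333) with its black line just left of up, towards the red mark. The white look-alike is at (640,383). Next I measure precisely.

```bash
cat > m.py <<'E'
from h import *
def rect(P):
    (c,s,a)=cv2.minAreaRect(P[:,:2].astype(np.float32)); return np.round(c,4),np.round(s,4),round(a,1)
def pca(P):
    q=P[:,:2]-P[:,:2].mean(0);w,v=np.linalg.eigh(q.T@q/len(q));return np.round(P.mean(0),4),round(float(np.degrees(np.arctan2(v[1,1],v[0,1]))%180),1),np.round(np.sqrt(w*12),4)
def circ(P):
    A=np.c_[2*P[:,:2],np.ones(len(P))];x=np.linalg.lstsq(A,(P[:,:2]**2).sum(1),rcond=None)[0];return np.round(x[:2],4),np.round(np.sqrt(x[2]+x[0]**2+x[1]**2),4)
E
python3 - <<'E'
from m import *
for n in("top","side"):
    W=np.load(n+"W.npy");C=np.load(n+"C.npy");H=cv2.cvtColor(C,cv2.COLOR_RGB2HSV).astype(int);h,s,v=H[...,0],H[...,1],H[...,2]
    X,Y,Z=W[...,0],W[...,1],W[...,2]
    near=lambda x,y,r:(np.hypot(X-x,Y-y)<r)
    red=((h<5)|(h>174))&(s>150)&near(.505,-.325,.06)&(Z>.075)
    print(n,"red",red.sum(),pca(W[red]),"z",np.percentile(Z[red],[5,50,95]).round(3))
    t=red&(Z>.113);print(" redtop",t.sum(),pca(W[t]),rect(W[t]))
    st=near(.505,-.32,.075)&(abs(Z-.045)<.004);print(" standtop",st.sum(),rect(W[st]))
    for nm,c in(("gas",(.556,-.05)),("water",(.58,.197))):
        m=near(*c,.06)&(Z>.042)&(Z<.058); print(nm,"top",m.sum(),pca(W[m]),cv2.minEnclosingCircle(W[m][:,:2].astype(np.float32)))
        f=near(*c,.1)&(Z>.003)&(Z<.02);print("  foot",f.sum(),rect(W[f]) if f.sum() else 0)
        col=near(*c,.05)&(Z>.042)&(s>120)&(((h>20)&(h<35)) if nm=="gas" else ((h>95)&(h<125)));print("  ring",circ(W[col]))
        r=near(*c,.055)&(Z>.042)&((h<8)|(h>172))&(s>130);g=near(*c,.055)&(Z>.042)&(h>45)&(h<80)&(s>110)
        print("  redmark",r.sum(),W[r].mean(0).round(4),"green",g.sum(),W[g].mean(0).round(4))
        k=near(*c,.033)&(Z>.015)&(v<90)&(s<120);print("  dark",k.sum(),pca(W[k]) if k.sum()>3 else 0)
A=np.load("topC.npy")[195:270,245:415];B=np.load("sideC.npy")[190:335,185:265]
cv2.imwrite("pics/a.png",cv2.resize(A[:,:,::-1],None,fx=4.6,fy=4.6,interpolation=cv2.INTER_CUBIC))
cv2.imwrite("pics/b.png",cv2.resize(B[:,:,::-1],None,fx=4,fy=4,interpolation=cv2.INTER_CUBIC))
E
```

```text
top red 167 (array([ 0.5034, -0.3231,  0.1157]), 157.6, array([0.012 , 0.0574])) z [0.094 0.12  0.124]
 redtop 122 (array([ 0.5049, -0.3249,  0.1209]), 158.9, array([0.0118, 0.0591])) (array([ 0.5046, -0.3253]), array([0.0113, 0.0592]), 68.1)
 standtop 713 (array([ 0.5059, -0.3278]), array([0.0814, 0.1002]), 68.6)
gas top 778 (array([ 0.5598, -0.05  ,  0.0502]), 141.9, array([0.0786, 0.0793])) ((0.5599152445793152, -0.05004219710826874), 0.044773075729608536)
  foot 1068 (array([ 0.5563, -0.0492]), array([0.195 , 0.1944]), 20.5)
  ring (array([ 0.5597, -0.0499]), np.float64(0.0404))
  redmark 4 [ 0.5998 -0.0412  0.0524] green 5 [ 0.5575 -0.0084  0.0502]
  dark 28 (array([ 0.566 , -0.0511,  0.029 ]), 24.7, array([0.0093, 0.0409]))
water top 792 (array([0.5812, 0.1975, 0.0501]), 79.9, array([0.0786, 0.0793])) ((0.5812212824821472, 0.19809859991073608), 0.045142415910959244)
  foot 1028 (array([0.5796, 0.1955]), array([0.1963, 0.194 ]), 36.8)
  ring (array([0.5808, 0.1973]), np.float64(0.0404))
  redmark 6 [0.6219 0.2031 0.0525] green 7 [0.5822 0.2385 0.0505]
  dark 32 (array([0.5834, 0
[... 492 characters left out ...]
.04632572829723358)
  foot 621 (array([ 0.5597, -0.0438]), array([0.1832, 0.1827]), 43.5)
  ring (array([ 0.557 , -0.0509]), np.float64(0.0409))
  redmark 3 [ 0.5973 -0.0427  0.0521] green 3 [ 0.5552 -0.0101  0.051 ]
  dark 56 (array([ 0.5621, -0.047 ,  0.0474]), 35.9, array([0.0278, 0.0526]))
water top 386 (array([0.5777, 0.1934, 0.0499]), 82.7, array([0.0792, 0.0832])) ((0.5765742659568787, 0.20006850361824036), 0.04732673615217209)
  foot 441 (array([0.5793, 0.185 ]), array([0.1735, 0.197 ]), 79.8)
  ring (array([0.5782, 0.1956]), np.float64(0.0402))
  redmark 4 [0.6191 0.2053 0.0508] green 3 [0.5808 0.2376 0.0499]
  dark 47 (array([0.5857, 0.1997, 0.0492]), 76.8, array([0.0427, 0.0621]))
```

View pics/a.png

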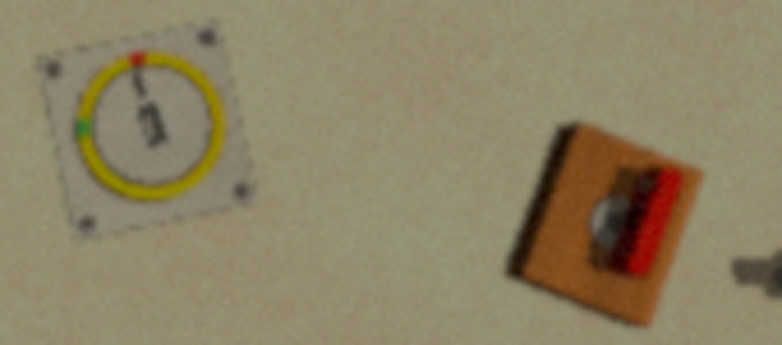

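Measured results:
- **Key:** (0.505, -0.327), x axis at -21.4°.
- **Yellow valve:** (0.558, -0.050), red mark at about 12.7°. The plug is a few degrees further on.

I'll write a helper that prints how far to go, and refine the slot angle.

```bash
cat > go.py <<'E'
import sys
from m import *
from scipy.spatial.transform import Rotation as Ro
def go(x,y,z,yaw):
    s=ctrl.get_state();R=Ro.from_rotvec(s["tool_rot"]);p=np.array(s["position"])
    a=np.radians(yaw);T=Ro.from_matrix(np.c_[[np.cos(a),np.sin(a),0],[np.sin(a),-np.cos(a),0],[0,0,-1]])
    M=R.as_matrix();print("t",round(float(s["time"]),2),"pos",p.round(4),"yaw",np.degrees(np.arctan2(M[1,0],M[0,0])).round(2),"z-axis",M[:,2].round(3),"F",np.round(s["ft_force"],1),"grip",np.round([s["grip_width"]*87,s["grip_force"]],1),"q",np.round(s["joint_positions"],2))
    print("slide",(R.inv().apply(np.array([x,y,z])-p)/.25).round(3),"ang",((R.inv()*T).as_rotvec(degrees=True)/30).round(3))
if __name__=="__main__": go(*map(float,sys.argv[1:]))
E
python3 go.py .505 -.327 .19 -21.4
python3 - <<'E'
from m import *
# rectify plug top (z=.05) on both views, find black line + slot direction
for n,c in(("top",(.5598,-.05)),("side",(.557,-.0509))):
    d=ctrl.get_image(n);K=np.array(d["camera_matrix"]);E=np.linalg.inv(np.array(d["extrinsics"]))
    r=np.arange(-.048,.048,.0003);gx,gy=np.meshgrid(c[0]+r,c[1]+r,indexing="ij")
    P=np.stack([gx,gy,np.full_like(gx,.05)],-1)@E[:3,:3].T+E[:3,3]
    u=(K[0,2]-K[0,0]*P[...,0]/P[...,2]).astype(np.float32);v=(K[1,2]+K[1,1]*P[...,1]/P[...,2]).astype(np.float32)
    I=cv2.remap(d["color"],u,v,cv2.INTER_CUBIC);g=cv2.cvtColor(I,cv2.COLOR_RGB2GRAY).astype(float)
    rr=np.hypot(gx-c[0],gy-c[1]);th=np.degrees(np.arctan2(gy-c[1],gx-c[0]))
    for lo,hi in((.018,.027),(.004,.012)):
        m=(rr>lo)&(rr<hi);w=np.clip(np.median(g[m])-20-g[m],0,None)
        f=(abs(th[m]-17)<35);print(n,lo,"line angle",round((w[f]*th[m][f]).sum()/w[f].sum(),1))
    m=rr<.016;w=np.clip(np.median(g[rr<.03])-20-g[m],0,None);print(" slot centre",((w*gx[m]).sum()/w.sum()).round(4),((w*gy[m]).sum()/w.sum()).round(4))
    cv2.imwrite(f"pics/r{n}.png",I[::-1,::-1,::-1])
a=np.hstack([cv2.imread(f"pics/r{n}.png") for n in("top","side")]);cv2.imwrite("pics/r.png",a)
E
```

```text
t 0.8 pos [ 0.2589 -0.5962  0.2336] yaw 23.48 z-axis [-0. -0. -1.] F [0.6 0.3 0.6] grip [87.3  0. ] q [ 1.18  0.32 -0.07  1.45  0.02  1.37 -0.06]
slide [ 1.332 -0.596  0.174] ang [0.    0.    1.496]
top 0.018 line angle 18.6
top 0.004 line angle 8.6
 slot centre 0.5603 -0.051
side 0.018 line angle 23.8
side 0.004 line angle 23.9
 slot centre 0.5576 -0.0494
```

View pics/r.png

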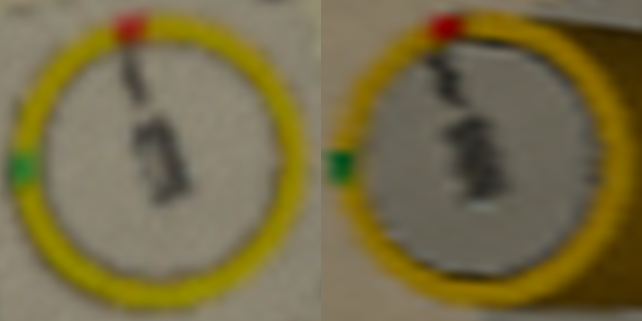

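The rectified valve top puts the slot and line at about 17.5° (top: line from (125,50) to the slot at (160,160)) and the red mark at about 12.8°. Now I move above the key.

```bash
python3 -m inch '[{"slide":[0.7,-0.3,0.09],"angular":[0,0,0.75],"claw":1},{"slide":[0.7,-0.3,0.09],"angular":[0,0,0.75],"claw":1},{"slide":[0.7,-0.3,0.09],"angular":[0,0,0.75],"claw":1},{"slide":[0.7,-0.3,0.09],"angular":[0,0,0.75],"claw":1},{"slide":[0.7,-0.3,0.09],"angular":[0,0,0.75],"claw":1}]' ; python3 go.py .505 -.327 .19 -21.4
```

```text
time: 1.4
position: [0.3962, -0.4503, 0.2106]
tool_rot: [-3.137, -0.046, -0.004]
ft_force: [0.4, 0.0, -0.2]
grip_width: 0.996
grip_force: 0.0
t 1.4 pos [ 0.3962 -0.4503  0.2106] yaw 1.69 z-axis [ 0.003  0.004 -1.   ] F [ 0.4  0.  -0.2] grip [86.7  0. ] q [ 0.92  0.23 -0.14  1.61  0.03  1.3  -0.76]
slide [ 0.449 -0.48   0.086] ang [-0.009 -0.004  0.77 ]
```

```bash
python3 -m inch '[{"slide":[0.44,-0.48,0.085],"angular":[0,0,0.77],"claw":1},{"slide":[0.44,-0.48,0.085],"angular":[0,0,0.77],"claw":1},{"slide":[0.44,-0.48,0.085],"angular":[0,0,0.77],"claw":1},{"slide":[0.44,-0.48,0.085],"angular":[0,0,0.77],"claw":1},{"slide":[0.44,-0.48,0.085],"angular":[0,0,0.77],"claw":1},{"slide":[0.44,-0.48,0.085],"angular":[0,0,0.77],"claw":1}]' ; python3 go.py .505 -.327 .095 -21.4
```

```text
time: 2.0
position: [0.4971, -0.3365, 0.1898]
tool_rot: [3.082, -0.602, -0.001]
ft_force: [-0.0, 0.1, 0.9]
grip_width: 0.998
grip_force: 0.0
t 2.0 pos [ 0.4971 -0.3365  0.1898] yaw -22.09 z-axis [-0.001 -0.001 -1.   ] F [-0.   0.1  0.9] grip [86.9  0. ] q [ 0.71  0.25 -0.19  1.63  0.05  1.26 -1.44]
slide [ 0.015 -0.048  0.379] ang [ 0.002  0.001 -0.023]
```

```bash
python3 -m inch '[{"slide":[0,0,0.15],"angular":[0,0,0],"claw":1},{"slide":[0,0,0.15],"angular":[0,0,0],"claw":1},{"slide":[0,0,0.15],"angular":[0,0,0],"claw":1},{"slide":[0,0,0.15],"angular":[0,0,0],"claw":1}]' ; python3 go.py .505 -.327 .095 -21.4
```

```text
time: 2.4
position: [0.4975, -0.3373, 0.1538]
tool_rot: [3.082, -0.605, 0.003]
ft_force: [-0.2, -0.6, -0.5]
grip_width: 0.999
grip_force: 0.0
t 2.4 pos [ 0.4975 -0.3373  0.1538] yaw -22.22 z-axis [ 0.001 -0.001 -1.   ] F [-0.2 -0.6 -0.5] grip [86.9  0. ] q [ 0.71  0.27 -0.19  1.68  0.05  1.19 -1.45]
slide [ 0.012 -0.05   0.235] ang [ 0.001 -0.004 -0.027]
```

```bash
python3 -m inch '[{"slide":[0.012,-0.05,0.08],"angular":[0,0,-0.027],"claw":1},{"slide":[0.012,-0.05,0.16],"angular":[0,0,-0.027],"claw":1},{"slide":[0.012,-0.05,0.235],"angular":[0,0,-0.027],"claw":1},{"slide":[0.012,-0.05,0.235],"angular":[0,0,-0.027],"claw":1},{"slide":[0.012,-0.05,0.235],"angular":[0,0,-0.027],"claw":1}]' ; python3 go.py .505 -.327 .095 -21.4
```

```text
time: 2.9
position: [0.5055, -0.3261, 0.0949]
tool_rot: [3.087, -0.581, 0.002]
ft_force: [-0.4, 0.5, 0.4]
grip_width: 0.995
grip_force: 0.0
t 2.9 pos [ 0.5055 -0.3261  0.0949] yaw -21.34 z-axis [ 0.001 -0.001 -1.   ] F [-0.4  0.5  0.4] grip [86.6  0. ] q [ 0.69  0.33 -0.19  1.73  0.07  1.08 -1.47]
slide [-0.     0.004 -0.   ] ang [ 0.001 -0.003  0.002]
```

```bash
python3 -m inch '[{"slide":[0,0,0],"angular":[0,0,0],"claw":-0.4},{"slide":[0,0,0],"angular":[0,0,0],"claw":-0.8},{"slide":[0,0,0],"angular":[0,0,0],"claw":-1},{"slide":[0,0,0],"angular":[0,0,0],"claw":-1},{"slide":[0,0,0],"angular":[0,0,0],"claw":-1},{"slide":[0,0,0],"angular":[0,0,0],"claw":-1},{"slide":[0,0,0],"angular":[0,0,0],"claw":-1},{"slide":[0,0,0],"angular":[0,0,0],"claw":-1}]' 40; python3 go.py .505 -.327 .165 -21.4
```

```text
time: 3.7
position: [0.505, -0.3254, 0.0935]
tool_rot: [3.087, -0.581, -0.0]
ft_force: [-0.6, -1.8, 0.9]
grip_width: 0.354
grip_force: 0.0
t 3.7 pos [ 0.505  -0.3254  0.0935] yaw -21.31 z-axis [-0.  0. -1.] F [-0.6 -1.8  0.9] grip [30.8  0. ] q [ 0.69  0.33 -0.19  1.73  0.07  1.08 -1.47]
slide [ 0.002  0.006 -0.286] ang [0.    0.    0.003]
```

```bash
python3 -m inch '[{"slide":[0,0,0],"angular":[0,0,0],"claw":-1},{"slide":[0,0,0],"angular":[0,0,0],"claw":-1},{"slide":[0,0,0],"angular":[0,0,0],"claw":-1},{"slide":[0,0,0],"angular":[0,0,0],"claw":-1},{"slide":[0,0,0],"angular":[0,0,0],"claw":-1},{"slide":[0,0,0],"angular":[0,0,0],"claw":-1}]' 40; python3 go.py .505 -.327 .165 -21.4
```

```text
time: 4.3
position: [0.5048, -0.3258, 0.0936]
tool_rot: [3.087, -0.581, -0.0]
ft_force: [-0.6, -1.5, -1.1]
grip_width: 0.157
grip_force: 40.0
t 4.3 pos [ 0.5048 -0.3258  0.0936] yaw -21.32 z-axis [-0.    -0.001 -1.   ] F [-0.6 -1.5 -1.1] grip [13.7 40. ] q [ 0.69  0.33 -0.19  1.73  0.07  1.08 -1.47]
slide [ 0.002  0.004 -0.286] ang [ 0.001 -0.     0.003]
```

```bash
python3 -m inch '[{"slide":[0,0,-0.06],"angular":[0,0,0],"claw":-1},{"slide":[0,0,-0.12],"angular":[0,0,0],"claw":-1},{"slide":[0,0,-0.2],"angular":[0,0,0],"claw":-1},{"slide":[0,0,-0.29],"angular":[0,0,0],"claw":-1},{"slide":[0,0,-0.29],"angular":[0,0,0],"claw":-1}]'; python3 go.py .558 -.05 .165 17.5
```

```text
time: 4.8
position: [0.5078, -0.3257, 0.1711]
tool_rot: [3.086, -0.579, 0.012]
ft_force: [0.4, -0.6, -0.1]
grip_width: 0.157
grip_force: 40.0
t 4.8 pos [ 0.5078 -0.3257  0.1711] yaw -21.27 z-axis [ 0.007 -0.003 -1.   ] F [ 0.4 -0.6 -0.1] grip [13.7 40. ] q [ 0.69  0.26 -0.2   1.66  0.05  1.22 -1.46]
slide [-0.213 -1.101  0.022] ang [ 0.006 -0.014 -1.292]
```

```bash
python3 -m inch '[{"slide":[-0.1,-0.55,0],"angular":[0,0,-0.65],"claw":-1},{"slide":[-0.1,-0.55,0],"angular":[0,0,-0.65],"claw":-1},{"slide":[-0.1,-0.55,0],"angular":[0,0,-0.65],"claw":-1},{"slide":[-0.1,-0.55,0],"angular":[0,0,-0.65],"claw":-1},{"slide":[-0.1,-0.55,0],"angular":[0,0,-0.65],"claw":-1}]'; python3 go.py .558 -.05 .165 17.5
```

```text
time: 5.3
position: [0.5318, -0.1865, 0.166]
tool_rot: [-3.141, 0.045, 0.001]
ft_force: [-0.3, -0.8, -1.4]
grip_width: 0.161
grip_force: 40.0
t 5.3 pos [ 0.5318 -0.1865  0.166 ] yaw -1.64 z-axis [-0.  0. -1.] F [-0.3 -0.8 -1.4] grip [14. 40.] q [ 0.58  0.2  -0.32  1.75  0.07  1.2  -1.36]
slide [ 0.089 -0.549  0.004] ang [-0.     0.001 -0.638]
```

```bash
python3 -m inch '[{"slide":[0.09,-0.55,0],"angular":[0,0,-0.64],"claw":-1},{"slide":[0.09,-0.55,0],"angular":[0,0,-0.64],"claw":-1},{"slide":[0.09,-0.55,0],"angular":[0,0,-0.64],"claw":-1},{"slide":[0.09,-0.55,0],"angular":[0,0,-0.64],"claw":-1},{"slide":[0.09,-0.55,0],"angular":[0,0,-0.64],"claw":-1},{"slide":[0.09,-0.55,0],"angular":[0,0,-0.64],"claw":-1}]'; python3 go.py .558 -.05 .165 17.5
python3 - <<'E'
from h import *
a=[]
d=ctrl.get_image("side")
c=d["color"][150:260,180:300,::-1];a.append(cv2.resize(c,None,fx=5,fy=5,interpolation=cv2.INTER_CUBIC))
cv2.imwrite("pics/c.png",a[0])
W=cloud(d);C=d["color"].astype(int);red=(C[...,0]>110)&(C[...,1]<50)&(W[...,2]>.09)&(np.hypot(W[...,0]-.558,W[...,1]+.05)<.06)
print(red.sum(),W[red].mean(0).round(4),W[red].min(0).round(3),W[red].max(0).round(3))
E
```

```text
time: 5.9
position: [0.5582, -0.0543, 0.1657]
tool_rot: [3.105, 0.468, -0.002]
ft_force: [0.2, 0.1, -1.3]
grip_width: 0.158
grip_force: 40.0
t 5.9 pos [ 0.5582 -0.0543  0.1657] yaw 17.16 z-axis [-0.001 -0.001 -1.   ] F [ 0.2  0.1 -1.3] grip [13.8 40. ] q [ 0.44  0.21 -0.44  1.75  0.09  1.21 -1.3 ]
slide [ 0.004 -0.017  0.003] ang [ 0.002  0.002 -0.011]<stdin>:7: RuntimeWarning: Mean of empty slice.
  ret = um.true_divide(
Traceback (most recent call last):
ValueError: zero-size array to reduction operation minimum which has no identity
```

View pics/c.png

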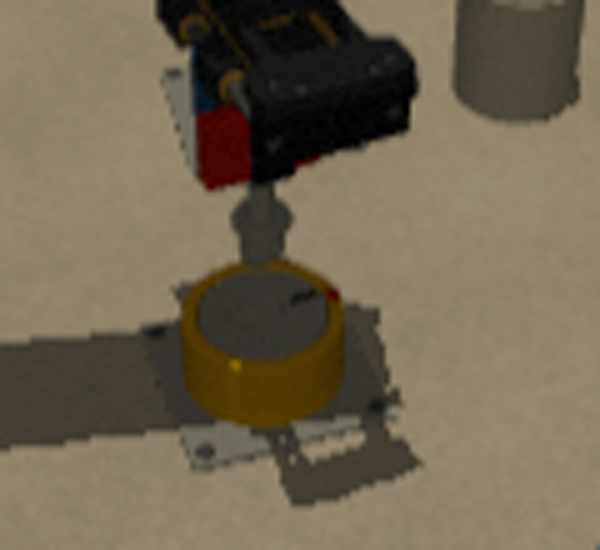

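The side picture shows the key hanging upright over the yellow valve, with its collar at (262,220) in the crop. I measure the collar's axis against the valve's centre in the same camera, so the calibration error cancels.

```bash
python3 -m inch '[{"slide":[0.003,-0.015,0],"angular":[0,0,-0.01],"claw":-1},{"slide":[0.003,-0.015,0],"angular":[0,0,-0.01],"claw":-1},{"slide":[0.003,-0.015,0],"angular":[0,0,-0.01],"claw":-1}]'; python3 go.py .558 -.05 .125 17.5
python3 - <<'E'
from m import *
from scipy.optimize import least_squares
Ws=[]
for i in range(4): d=ctrl.get_image("side");Ws.append(cloud(d)[160:230,205:260].reshape(-1,3))
W=np.vstack(Ws);r=np.hypot(W[:,0]-.558,W[:,1]+.05)
for a,b in((.09,.1),(.1,.108),(.108,.114),(.114,.119),(.119,.124),(.124,.13),(.13,.14),(.14,.15)):
    P=W[(r<.035)&(W[:,2]>a)&(W[:,2]<b)]
    if len(P):print(a,b,len(P),P.mean(0).round(4),"x",P[:,0].min().round(4),P[:,0].max().round(4),"y",P[:,1].min().round(4),P[:,1].max().round(4))
for nm,a,b,R in(("collar",.1185,.1245,.016),("shank",.13,.142,.007)):
    P=W[(r<.03)&(W[:,2]>a)&(W[:,2]<b)]
    if len(P)>8:
        f=lambda c:np.hypot(P[:,0]-c[0],P[:,1]-c[1])-R
        s=least_squares(f,[.558,-.05],loss="soft_l1",f_scale=.002);print(nm,len(P),s.x.round(4),"rms",np.sqrt((s.fun**2).mean()).round(4))
# valve centre again, same camera
C=d["color"];H=cv2.cvtColor(C,cv2.COLOR_RGB2HSV).astype(int);Wd=cloud(d)
m=(H[...,0]>17)&(H[...,0]<35)&(H[...,1]>150)&(Wd[...,2]<.04)&(Wd[...,2]>.008)&(np.hypot(Wd[...,0]-.557,Wd[...,1]+.05)<.055)
P=Wd[m];s=least_squares(lambda c:np.hypot(P[:,0]-c[0],P[:,1]-c[1])-.045,[.558,-.05],loss="soft_l1",f_scale=.002);print("housing",len(P),s.x.round(4),np.sqrt((s.fun**2).mean()).round(4))
E
```

```text
time: 6.25
position: [0.558, -0.0481, 0.1661]
tool_rot: [3.104, 0.482, -0.0]
ft_force: [0.1, 0.5, -1.6]
grip_width: 0.158
grip_force: 40.0
t 6.25 pos [ 0.558  -0.0481  0.1661] yaw 17.65 z-axis [-0. -0. -1.] F [ 0.1  0.5 -1.6] grip [13.7 40. ] q [ 0.44  0.2  -0.45  1.75  0.09  1.21 -1.3 ]
slide [-0.002  0.007  0.164] ang [0.    0.    0.005]
0.09 0.1 42 [ 0.5586 -0.0512  0.097 ] x 0.5472 0.5689 y -0.0572 -0.0465
0.1 0.108 80 [ 0.5577 -0.0526  0.104 ] x 0.5472 0.5688 y -0.0585 -0.0483
0.108 0.114 32 [ 0.5547 -0.0538  0.1098] x 0.5474 0.5688 y -0.0581 -0.0492
0.114 0.119 5 [ 0.5549 -0.0591  0.1175] x 0.5472 0.5651 y -0.0613 -0.0576
0.119 0.124 136 [ 0.5568 -0.0551  0.1224] x 0.5424 0.5723 y -0.0651 -0.0358
0.124 0.13 145 [ 0.5574 -0.053   0.1256] x 0.5425 0.5721 y -0.0651 -0.0381
0.13 0.14 74 [ 0.5573 -0.0529  0.1351] x 0.5508 0.564 y -0.0581 -0.0479
0.14 0.15 57 [ 0.5571 -0.0531  0.1443] x 0.5509 0.564 y -0.057 -0.0481
collar 170 [ 0.5573 -0.0454] rms 0.0037
shank 87 [ 0.5573 -0.0478] rms 0.001
housing 266 [ 0.5572 -0.0478] 0.0012
```

```bash
python3 -m inch '[{"slide":[-0.001,0.004,0.06],"angular":[0,0,0],"claw":-1},{"slide":[-0.001,0.004,0.12],"angular":[0,0,0],"claw":-1},{"slide":[-0.001,0.004,0.17],"angular":[0,0,0],"claw":-1},{"slide":[-0.001,0.004,0.19],"angular":[0,0,0],"claw":-1},{"slide":[-0.001,0.004,0.19],"angular":[0,0,0],"claw":-1},{"slide":[-0.001,0.004,0.19],"angular":[0,0,0],"claw":-1}]'; python3 go.py .558 -.049 .115 17.5
```

```text
time: 7.05
position: [0.5582, -0.0486, 0.1184]
tool_rot: [-3.104, -0.483, 0.001]
ft_force: [0.1, 0.7, -0.3]
grip_width: 0.159
grip_force: 40.0
t 7.05 pos [ 0.5582 -0.0486  0.1184] yaw 17.7 z-axis [-0.  0. -1.] F [ 0.1  0.7 -0.3] grip [13.8 40. ] q [ 0.43  0.25 -0.44  1.8   0.12  1.12 -1.32]
slide [-0.001  0.001  0.014] ang [-0.     0.001  0.007]
```

```bash
python3 -m inch '[{"slide":[0,0,0.012],"angular":[0,0,0],"claw":-1},{"slide":[0,0,0.024],"angular":[0,0,0],"claw":-1},{"slide":[0,0,0.036],"angular":[0,0,0],"claw":-1},{"slide":[0,0,0.036],"angular":[0,0,0],"claw":-1},{"slide":[0,0,0.036],"angular":[0,0,0],"claw":-1}]'; python3 go.py .558 -.049 .098 17.5
```

```text
time: 7.55
position: [0.5581, -0.0487, 0.1095]
tool_rot: [3.104, 0.483, -0.0]
ft_force: [-0.8, -0.2, -1.3]
grip_width: 0.156
grip_force: 40.0
t 7.55 pos [ 0.5581 -0.0487  0.1095] yaw 17.69 z-axis [-0. -0. -1.] F [-0.8 -0.2 -1.3] grip [13.6 40. ] q [ 0.43  0.26 -0.44  1.81  0.12  1.1  -1.32]
slide [-0.001  0.001  0.046] ang [0.    0.    0.006]
```

Already 15 mm in without any force. I go on down to the collar.

```bash
python3 -m inch '[{"slide":[0,0,0.015],"angular":[0,0,0],"claw":-1},{"slide":[0,0,0.03],"angular":[0,0,0],"claw":-1},{"slide":[0,0,0.045],"angular":[0,0,0],"claw":-1},{"slide":[0,0,0.05],"angular":[0,0,0],"claw":-1},{"slide":[0,0,0.05],"angular":[0,0,0],"claw":-1},{"slide":[0,0,0.05],"angular":[0,0,0],"claw":-1}]'; python3 go.py .558 -.049 .098 17.5
```

```text
time: 8.15
position: [0.5582, -0.0488, 0.0984]
tool_rot: [3.104, 0.483, -0.0]
ft_force: [-2.4, 0.0, 8.2]
grip_width: 0.159
grip_force: 40.0
t 8.15 pos [ 0.5582 -0.0488  0.0984] yaw 17.69 z-axis [-0.    -0.001 -1.   ] F [-2.4  0.   8.2] grip [13.8 40. ] q [ 0.43  0.27 -0.44  1.82  0.13  1.08 -1.32]
slide [-0.001  0.001  0.001] ang [0.001 0.    0.006]
```

```bash
python3 -m inch '[{"slide":[0,0,0.006],"angular":[0,0,0],"claw":-1},{"slide":[0,0,0.008],"angular":[0,0,0],"claw":-1},{"slide":[0,0,0.008],"angular":[0,0,0],"claw":-1},{"slide":[0,0,0.008],"angular":[0,0,0],"claw":-1}]'; python3 go.py .558 -.049 .098 17.5
python3 - <<'E'
from h import *
d=ctrl.get_image("side")
cv2.imwrite("pics/d.png",cv2.resize(d["color"][170:260,190:290,::-1],None,fx=6,fy=6,interpolation=cv2.INTER_CUBIC))
E
```

```text
time: 8.55
position: [0.5584, -0.0487, 0.0983]
tool_rot: [3.103, 0.483, 0.0]
ft_force: [-7.9, 1.1, 19.3]
grip_width: 0.16
grip_force: 40.0
t 8.55 pos [ 0.5584 -0.0487  0.0983] yaw 17.68 z-axis [ 0.    -0.001 -1.   ] F [-7.9  1.1 19.3] grip [13.9 40. ] q [ 0.43  0.27 -0.44  1.82  0.13  1.08 -1.33]
slide [-0.002  0.     0.001] ang [0.002 0.    0.006]
```

View pics/d.png

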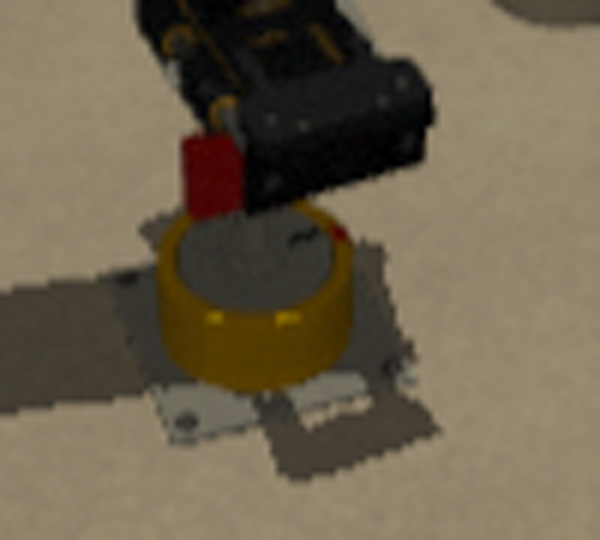

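The picture shows the collar seated on the plug at (245,255), and 19 N of reaction confirms it is home. I ease the press and turn counter-clockwise.

```bash
python3 -m inch '[{"slide":[0,0,-0.006],"angular":[0,0,0],"claw":-1},{"slide":[0,0,-0.006],"angular":[0,0,-0.15],"claw":-1},{"slide":[0,0,-0.006],"angular":[0,0,-0.3],"claw":-1},{"slide":[0,0,-0.006],"angular":[0,0,-0.5],"claw":-1},{"slide":[0,0,-0.006],"angular":[0,0,-0.7],"claw":-1},{"slide":[0,0,-0.006],"angular":[0,0,-0.85],"claw":-1},{"slide":[0,0,-0.006],"angular":[0,0,-0.85],"claw":-1}]'; python3 go.py .558 -.049 .098 93
```

```text
time: 9.3
position: [0.5584, -0.0476, 0.0984]
tool_rot: [-2.919, -1.159, -0.001]
ft_force: [-4.5, 2.2, 9.9]
grip_width: 0.158
grip_force: 40.0
t 9.3 pos [ 0.5584 -0.0476  0.0984] yaw 43.31 z-axis [ 0.     0.001 -1.   ] F [-4.5  2.2  9.9] grip [13.7 40. ] q [ 0.48  0.28 -0.5   1.82  0.15  1.08 -0.89]
slide [-0.005  0.003  0.001] ang [-0.000e+00 -1.000e-03 -1.656e+00]
```

```bash
python3 -m inch '[{"slide":[-0.004,0.002,0],"angular":[0,0,-0.2],"claw":-1},{"slide":[-0.004,0.002,0],"angular":[0,0,-0.4],"claw":-1},{"slide":[-0.004,0.002,0],"angular":[0,0,-0.6],"claw":-1},{"slide":[-0.004,0.002,0],"angular":[0,0,-0.8],"claw":-1},{"slide":[-0.004,0.002,0],"angular":[0,0,-0.85],"claw":-1},{"slide":[-0.004,0.002,0],"angular":[0,0,-0.85],"claw":-1}]'; python3 go.py .558 -.049 .098 93
```

```text
time: 9.9
position: [0.5577, -0.0473, 0.0984]
tool_rot: [-2.591, -1.773, -0.001]
ft_force: [-5.0, 4.1, 13.1]
grip_width: 0.158
grip_force: 40.0
t 9.9 pos [ 0.5577 -0.0473  0.0984] yaw 68.79 z-axis [-0.001  0.002 -1.   ] F [-5.   4.1 13.1] grip [13.8 40. ] q [ 0.53  0.29 -0.56  1.82  0.17  1.08 -0.47]
slide [-0.006  0.004  0.001] ang [-0.002 -0.004 -0.807]
```

```bash
python3 -m inch '[{"slide":[0,0,-0.002],"angular":[0,0,-0.2],"claw":-1},{"slide":[0,0,-0.002],"angular":[0,0,-0.4],"claw":-1},{"slide":[0,0,-0.002],"angular":[0,0,-0.6],"claw":-1},{"slide":[0,0,-0.002],"angular":[0,0,-0.75],"claw":-1},{"slide":[0,0,-0.002],"angular":[0,0,-0.85],"claw":-1},{"slide":[0,0,-0.002],"angular":[0,0,-0.9],"claw":-1},{"slide":[0,0,-0.002],"angular":[0,0,-0.9],"claw":-1}]'; python3 go.py .558 -.049 .098 97; python3 -c "
from bench import ctrl;print(ctrl.get_state()['torque'])"
```

```text
time: 10.6
position: [0.5569, -0.0472, 0.0984]
tool_rot: [-2.104, -2.328, -0.0]
ft_force: [-6.4, 4.5, 10.4]
grip_width: 0.157
grip_force: 40.0
t 10.6 pos [ 0.5569 -0.0472  0.0984] yaw 95.78 z-axis [-0.002  0.002 -1.   ] F [-6.4  4.5 10.4] grip [13.6 40. ] q [ 0.59  0.3  -0.63  1.82  0.2   1.09 -0.01]
slide [-0.007  0.003  0.001] ang [-0.004 -0.005 -0.041]
[ 1.00591856  1.52076629 -0.05683248]
```

```bash
python3 -m inch '[{"slide":[0,0,0],"angular":[0,0,-0.07],"claw":-1},{"slide":[0,0,0],"angular":[0,0,-0.14],"claw":-1},{"slide":[0,0,0],"angular":[0,0,-0.14],"claw":-1}]'; python3 go.py .558 -.049 .098 97; python3 -c "
from h import *
print(ctrl.get_state()['torque']);d=ctrl.get_image('side')
cv2.imwrite('pics/e.png',cv2.resize(d['color'][170:260,190:290,::-1],None,fx=6,fy=6,interpolation=cv2.INTER_CUBIC))"
```

```text
time: 10.9
position: [0.5568, -0.0473, 0.0984]
tool_rot: [-2.018, -2.404, 0.0]
ft_force: [-6.4, 3.7, 12.4]
grip_width: 0.155
grip_force: 40.0
t 10.9 pos [ 0.5568 -0.0473  0.0984] yaw 99.98 z-axis [-0.003  0.002 -1.   ] F [-6.4  3.7 12.4] grip [13.5 40. ] q [ 0.6   0.3  -0.64  1.82  0.2   1.09  0.06]
slide [-0.007  0.003  0.001] ang [-0.004 -0.005  0.099]
[ 0.99840206  1.60472526 -0.17306047]
```

View pics/e.png

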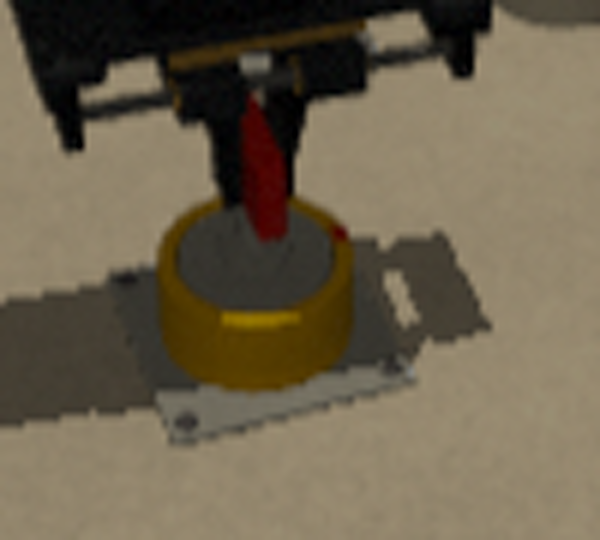

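```bash
python3 -m inch '[{"slide":[0,0,0],"angular":[0,0,-0.06],"claw":-1},{"slide":[0,0,0],"angular":[0,0,-0.1],"claw":-1},{"slide":[0,0,0],"angular":[0,0,-0.1],"claw":-1}]'; python3 go.py .558 -.049 .098 97; python3 -c "
from h import *
print(ctrl.get_state()['torque'])"
```

```text
time: 11.25
position: [0.5569, -0.0475, 0.0984]
tool_rot: [-1.957, -2.453, -0.001]
ft_force: [-6.5, 4.9, 11.7]
grip_width: 0.158
grip_force: 40.4
t 11.25 pos [ 0.5569 -0.0475  0.0984] yaw 102.85 z-axis [-0.002  0.002 -1.   ] F [-6.5  4.9 11.7] grip [13.8 40.4] q [ 0.61  0.3  -0.65  1.82  0.2   1.09  0.1 ]
slide [-0.007  0.003  0.002] ang [-0.004 -0.005  0.195]
[ 0.970389    1.60533665 -0.71409101]
```

Turning resistance jumped to 0.71 N m, so the plug is at its stop. I back off within the slot's play, ease the press, and open.

```bash
python3 -m inch '[{"slide":[0,0,-0.004],"angular":[0,0,0.06],"claw":-1},{"slide":[0,0,-0.006],"angular":[0,0,0.13],"claw":-1},{"slide":[0,0,-0.006],"angular":[0,0,0.13],"claw":-0.5},{"slide":[0,0,-0.006],"angular":[0,0,0.13],"claw":0.2},{"slide":[0,0,-0.006],"angular":[0,0,0.13],"claw":0.2},{"slide":[0,0,-0.006],"angular":[0,0,0.13],"claw":0.2},{"slide":[0,0,-0.006],"angular":[0,0,0.13],"claw":0.2},{"slide":[0,0,-0.006],"angular":[0,0,0.13],"claw":0.2},{"slide":[0,0,-0.006],"angular":[0,0,0.13],"claw":0.2}]'; python3 go.py .558 -.049 .22 97
```

```text
time: 12.15
position: [0.5578, -0.0498, 0.0985]
tool_rot: [2.04, 2.389, -0.0]
ft_force: [0.1, -1.3, 0.1]
grip_width: 0.589
grip_force: 0.0
t 12.15 pos [ 0.5578 -0.0498  0.0985] yaw 98.99 z-axis [ 0. -0. -1.] F [ 0.1 -1.3  0.1] grip [51.2  0. ] q [ 0.6   0.3  -0.64  1.82  0.2   1.09  0.04]
slide [ 0.003  0.001 -0.486] ang [0.    0.    0.066]
```

Released, with no force left. I lift clear and move aside so both cameras can see the valve.

```bash
python3 -m inch '[{"slide":[0,0,-0.1],"angular":[0,0,0],"claw":0.2},{"slide":[0,0,-0.25],"angular":[0,0,0],"claw":0.2},{"slide":[0,0,-0.45],"angular":[0,0,0],"claw":0.2},{"slide":[0,0,-0.6],"angular":[0,0,0],"claw":0.2},{"slide":[-0.4,0,-0.65],"angular":[0,0,0],"claw":0.2},{"slide":[-0.8,0,-0.65],"angular":[0,0,0],"claw":0.2},{"slide":[-0.8,0,-0.65],"angular":[0,0,0],"claw":0.2},{"slide":[-0.8,0,-0.65],"angular":[0,0,0],"claw":0.2},{"slide":[-0.8,0,-0.65],"angular":[0,0,0],"claw":0.2},{"slide":[-0.8,0,-0.65],"angular":[0,0,0],"claw":0.2}]'
python3 - <<'E'
from m import *
I=[]
for n,sl in(("top",np.s_[185:265,240:320]),("side",np.s_[170:250,190:270])):
    d=ctrl.get_image(n);W=cloud(d);C=d["color"].astype(int)
    red=(C[...,0]>90)&(C[...,1]<50)&(W[...,2]>.08)&(np.hypot(W[...,0]-.558,W[...,1]+.05)<.06)
    if red.sum()>5:print(n,red.sum(),pca(W[red]),"zmax",W[red][:,2].max().round(4)); t=red&(W[...,2]>.118); print(" top",pca(W[t]) if t.sum()>5 else 0)
    I.append(cv2.resize(d["color"][sl][...,::-1],(400,400),interpolation=cv2.INTER_CUBIC))
cv2.imwrite("pics/f.png",np.hstack(I))
E
```

```text
time: 13.15
position: [0.5886, -0.249, 0.2603]
tool_rot: [-2.044, -2.384, -0.0]
ft_force: [0.8, 0.4, 0.1]
grip_width: 0.594
grip_force: 0.0
top 107 (array([ 0.558 , -0.0476,  0.1259]), 98.3, array([0.0112, 0.0612])) zmax 0.1316
 top (array([ 0.5582, -0.0485,  0.1265]), 98.4, array([0.0113, 0.0597]))
side 46 (array([ 0.5581, -0.067 ,  0.1256]), 105.9, array([0.0116, 0.0394])) zmax 0.1287
 top (array([ 0.5581, -0.067 ,  0.1256]), 105.9, array([0.0116, 0.0394]))
```

View pics/f.png

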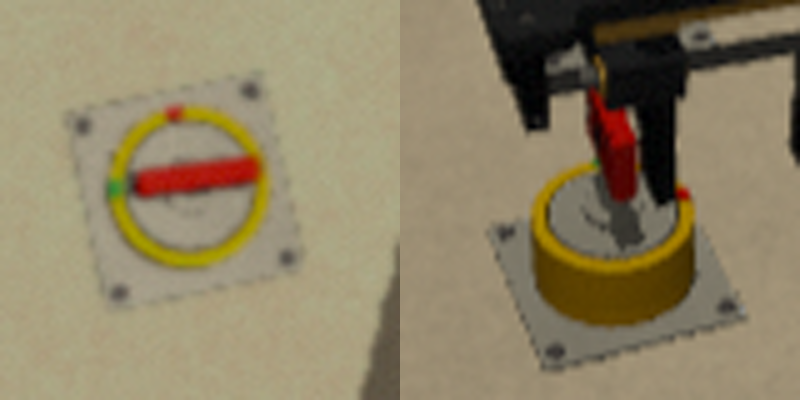

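The top view shows the key in the yellow valve with its plate pointing at the green mark. Its top is at z = 0.1265 (0.126 when fully home), and the gripper is well clear of it.

```bash
python3 -m inch '[{"slide":[0,0,0],"angular":[0,0,0],"claw":0.2},{"slide":[0,0,0],"angular":[0,0,0],"claw":0.2}]'; python3 -c "
from bench import ctrl;print(ctrl.close_job())"
```

```text
time: 13.45
position: [0.5893, -0.2456, 0.2614]
tool_rot: [2.037, 2.391, 0.0]
ft_force: [0.2, 0.5, 1.0]
grip_width: 0.602
grip_force: 0.0
the job is handed in; nothing more can be done
None
```

The job is handed in at 13.45 s with no verdict returned: the key is fully home in the yellow valve, turned counter-clockwise to its stop at the green mark and released, and the robot went nowhere near the blue valve, mug, soap bottle or bowl.

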